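Prove the left-hand clamp spindle in the test nut

ROBOT

A 7-joint arm with a two-finger parallel gripper is mounted at the origin on the work surface. World frame = base frame: x ahead of the robot, y to its left, z up, the work surface at z = 0. Lengths are in m, angles in rad, forces in N, time in s.
With the tool pointing down it reaches from about 0.4 to 0.85 m from the base axis. Payload 4.5 kg.
Tool frame: the origin (TCP) lies midway between the tips of the shut fingers; the grasp point (between the pads) lies 19 mm behind it; z points along the fingers, y is the line along which they close (so a half turn about z gives the same grasp; the last joint's range is limited). The gripper opens to 88 mm and grips with 3 to 60 N. Pads are 18 mm wide; open, the fingers measure 123 mm over their backs; the gripper's body (75 mm by 187 mm) begins 45 mm behind the grasp point.
Start: joints at [1.247, 0.689, -0.195, 1.565, 0.157, 0.902, -0.215], TCP at [0.219, -0.585, 0.239] pointing down, gripper open.
Joint ranges: [-3.01, 3.01], [-0.46, 2.08], [-1.47, 1.51], [0.13, 2.56], [-1, 4.14], [0.04, 2.09], [-2.66, 2.66]. Speed limits (rad/s): [2.57, 2.57, 3.14, 3.14, 3.14, 3.14, 3.14].

INTERFACE

Orientations are given as a unit quaternion [x, y, z, w].
In Python, from plant import r gives the robot as it stands.
- The arm moves only by the tool carry_out, never from a script. Its argument "plan" is a list of rows, each an object with "rot": the turn, a rotation vector about the tool's x, y, z in rad, a list of three; "xyz": the shift along the tool's x, y, z in m, a list of three; "grip": the closure in counts, from 0 (fully open) to 255 (shut). In form: [{"rot": [wx, wy, wz], "xyz": [dx, dy, dz], "grip": grip}, ...]. A call has 1 to 8 rows; each row is the pose to reach, as a shift and turn from the pose commanded when the call began, along the tool's axes at that moment; what a row does not reach only later rows make up. A row lasts 1/12 s, in which the tool goes at most 41.7 mm and 7.16 degrees, less where a joint would pass 70% of its speed; a pose out of reach is approached as far as the arm can. A call with a gripper value outside its range is refused whole. The fingers move at their own pace and stop on an object; "squeeze" is the grip in N (left out, the last holds). Time passes only in rows, so rows that repeat a pose let the fingers close. It gives the time, the measured TCP pose, the force, the opening and the grip force at its end, in the units of the state.
- r.get_state(): the state, without advancing time (a new reading comes with each control period).
- r.snapshot(name): name is "scene" or "top" or "wrist"; returns the picture (420x560x3 uint8, red, green, blue); there is no depth.
- r.camera_params(name): a dict with "fx", "fy", "cx", "cy" (pixels), "position" and "attitude" of the camera in the world; the wrist camera has in their place "hand_eye" (4x4, takes a point from camera to tool coordinates, whose origin is the TCP and whose axes are the flange's). Camera axes: x right, y down, z forward; pixel columns grow to the right and rows downward; lengths in m; the calibration is good to about 2 mm. A picture is of the moment at which its call begins: read the wrist's pose just before it. camera_params takes no time and is no camera call.
- r.finish_job(): hands the job in; it is judged then, once.
The state is a dict: "clock": time; "q": joint angles; "qd": joint speeds; "joint_torque": joint torques, N m; "tool_pos": TCP position; "eef_rot": TCP orientation; "contact_force": force on the tool from outside, world axes, zero at the start; "moment": the same for the moment, N m; "opening": opening from 0.0 (shut) to 1.0 (fully open); "finger_force": force on a finger pad.
Only numpy, scipy, OpenCV 4.12 (cv2) and the standard library are available. Lean on these libraries where they do the work, as an engineer would, in place of code of your own. Each camera call takes 0.05 s, during which the arm holds its last target. There are 200 camera calls.

TASK

One of the clamp spindles in the white rack has a left-hand thread. Prove it in the thread tester: without turning it, push it straight down through the free-running test nut until its tip is down at the base disc, so that the nut spins clockwise. Then draw it out and stand it in the red cup, leaving the right-hand spindle in its place in the rack.

Things in the scene. Friction and masses are not known exactly. Their poses are not given: they have to be found in the camera images.
- lh_spindle: Left-hand spindle, upright in the rack, 104 mm tall, 0.2 kg. Aluminium head, 38 mm diameter, 70 to 104 mm above the tip, with a red groove round it and a red ring on top. Shank 37 mm: dark 16 mm core, four steep brass ribs leaning up to the left; they start thin 4 mm above the tip and are full size from 18 mm. Origin: centre of the tip's end face, z up to the head; its yaw does not matter.
- rh_spindle: Right-hand spindle, the same size and frame, ribs leaning up to the right, no red on its head; it stands in another hole of the rack and stays there. The third hole holds a smooth pin with the same head and no thread, of no interest.
- rack: White rack, fixed, 64 (x) x 290 (y) x 28 (z) mm, origin at the centre of its underside. Three holes along its y, 100 mm apart, the middle one at its centre: 42 mm wide, 20 mm deep (floor 8 mm above the bench). Which of the three stands where varies.
- tester: Fixed tester. Origin on the bench on the nut's axis. Base disc 110 mm wide, 12 thick; yellow nut 72 mm wide, 50 bore, 56 to 74 mm up, on soft springs (gives sideways and down); four roller pins at 65 mm height leave a 24 mm opening. Within 4 mm of the axis, at any yaw, a spindle enters under a few N (if it catches, lift and push again). Tip on the disc, its head's underside is 8 mm above the nut.
- test_nut (a joint): Turn of the test nut in rad about the upright axis, positive clockwise seen from above, near 0 at the start (red pointer by the white mark). It turns freely and stays where left. A left-hand spindle pushed down unturned drives it clockwise by 1 to 3 rad, a right-hand one the other way; it may turn back as the spindle is drawn out.
- red_cup: Red round cup, fixed to the bench: 74 mm outer and 66 mm inner diameter, 60 mm tall, inner floor 5 mm above the bench. Origin at the centre of its underside, z up. A spindle let go in it may lean on the rim. A like blue cup on the other side is not used.

How it is judged:
By the outcome, as a careful person would: the job done as asked, in the order asked, and still so for the second after the job is handed in, with the robot touching nothing.
It also fails if it takes over 53 s, if anything falls off the work surface, if the arm or the gripper's body presses on something with over 40 N, if the wrist force passes 120 N, or if a joint passes its speed limit or range.

## Working session

There is one attempt and no reset: what is moved stays moved. The work goes in short steps, Python scripts to look and compute and a tool call to move; the robot and the scene stay as the last step left them, time stands still between calls to the robot, and variables do not carry over. Pictures are saved under pics/ and viewed, at most 10 in all, crops included, and the job is handed in when it is done.

Besides the shell and the picture viewer there is one more tool, called after "Request:" by a JSON object that holds its "api" and its "payload". carry_out: Moves the arm, as the interface text tells. Its arguments: {"type":"object","properties":{"plan":{"type":"array"},"squeeze":{"type":"number"}},"required":["plan"]}

```bash
ls; mkdir -p pics; python3 - <<'E'
from plant import r
import cv2,numpy as np
print(r.get_state())
a=r.snapshot("scene");b=r.snapshot("top")
np.save('pics/scene.npy',a);np.save('pics/top.npy',b)
cv2.imwrite('pics/s.png',a[...,::-1]);cv2.imwrite('pics/t.png',b[...,::-1])
for n in("scene","top","wrist"):print(n,r.camera_params(n))
E
```

```text
pics
{'clock': 0.0, 'q': array([ 1.24678392,  0.68996047, -0.19448005,  1.56634111,  0.15732355,
        0.90249863, -0.21511386]), 'qd': array([ 0.00140521, -0.00035547, -0.00177978,  0.00154801, -0.00022949,
       -0.00068442, -0.00017867]), 'joint_torque': array([-1.73650747e-06, -5.27556074e+01, -1.26667053e+00, -1.53424591e+01,
       -5.25315560e-02,  6.47700741e-03,  1.89824145e-04]), 'tool_pos': array([ 0.21860117, -0.58485291,  0.23792463]), 'eef_rot': array([ 9.84033305e-01,  1.77982103e-01, -2.46463668e-04, -8.73972963e-04]), 'contact_force': array([ 0.19904772, -0.726205  ,  0.40173142]), 'moment': array([0.00445967, 0.0090174 , 0.04739856]), 'finger_force': 0.0, 'opening': 0.998518650700543}
scene {'fx': 421.3307496003857, 'fy': 421.3307496003857, 'cx': 276.57312609177205, 'cy': 213.32528401544255, 'position': array([1.16235425, 0.02129611, 0.73977266]), 'attitude': array([ 0.64536307,  0.66819194, -0.26653151, -0.25687934])}
top {'fx': 529.134044691169, 'fy': 529.134044691169, 'cx': 285.96996768777893, 'cy': 201.75659054717917, 'position': array([ 0.40020262, -0.0236709 ,  1.20861067]), 'attitude': array([-0.69812667,  0.71322394, -0.0391785 ,  0.04894712])}
wrist {'fx': 349.1215070740667, 'fy': 349.1215070740667, 'cx': 281.6693832483899, 'cy': 209.13185177522155, 'hand_eye': array([[-2.18595791e-04, -9.50373094e-01, -3.11112414e-01,
         8.05009744e-02],
       [ 9.99999731e-01,  1.01003481e-05, -7.33480312e-04,
        -4.41188858e-05],
       [ 7.00222298e-04, -3.11112491e-01,  9.50372836e-01,
        -1.44682819e-01],
       [ 0.00000000e+00,  0.00000000e+00,  0.00000000e+00,
         1.00000000e+00]])}
```

View pics/s.png

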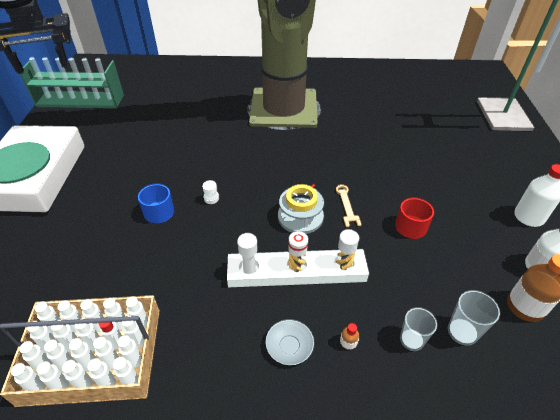

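View pics/t.png

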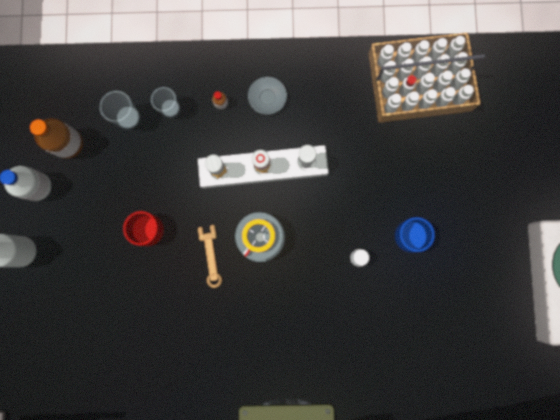

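The left-hand spindle (red ring) stands in the middle hole: scene (298,238), top (261,160). The right-hand one is at scene (348,240), and the smooth pin at (247,243). The tester's yellow ring is at top (258,237) and scene (302,197). The red cup is at top (142,228) and scene (415,217).

```bash
cat > h.py <<'E'
import numpy as np,cv2
from plant import r
from scipy.spatial.transform import Rotation as R
def cam(n,st=None):
    p=r.camera_params(n)
    if n=="wrist":
        T=np.array(p["hand_eye"]);A=R.from_quat(st["eef_rot"]).as_matrix()
        return p,A@T[:3,3]+st["tool_pos"],A@T[:3,:3]
    return p,np.array(p["position"]),R.from_quat(p["attitude"]).as_matrix()
def ray(c,u,v):
    p,o,A=c; d=A@np.array([(u-p["cx"])/p["fx"],(v-p["cy"])/p["fy"],1]); return o,d/np.linalg.norm(d)
def onz(c,u,v,z):
    o,d=ray(c,u,v); return o+d*(z-o[2])/d[2]
def tri(rs):
    M=np.zeros((3,3));b=np.zeros(3)
    for o,d in rs:
        P=np.eye(3)-np.outer(d,d);M+=P;b+=P@o
    x=np.linalg.solve(M,b); return x,[np.linalg.norm((np.eye(3)-np.outer(d,d))@(x-o)) for o,d in rs]
def hsv(im): return cv2.cvtColor(im,cv2.COLOR_RGB2HSV)
def red(im):
    h=hsv(im); return (((h[...,0]<8)|(h[...,0]>172))&(h[...,1]>130)&(h[...,2]>60)).astype(np.uint8)
def yellow(im):
    h=hsv(im); return ((h[...,0]>20)&(h[...,0]<33)&(h[...,1]>150)&(h[...,2]>120)).astype(np.uint8)
def blobs(m,amin=15):
    n,l,s,c=cv2.connectedComponentsWithStats(m)
    return [(s[i].tolist(),c[i].round(1).tolist()) for i in range(1,n) if s[i][4]>=amin]
def hull_ell(m,box):
    x,y,w,h=box; k=np.zeros_like(m);k[y:y+h,x:x+w]=m[y:y+h,x:x+w]
    pts=cv2.findNonZero(k); return cv2.fitEllipse(cv2.convexHull(pts))
E
python3 - <<'E'
from h import *
for n in("scene","top"):
    im=np.load(f'pics/{n}.npy')
    print(n,'red',blobs(red(im),8));print('yel',blobs(yellow(im)))
im=np.load('pics/scene.npy');a=cv2.resize(im[185:305,220:380],None,fx=4,fy=4,interpolation=2)
im=np.load('pics/top.npy');b=cv2.resize(im[140:260,190:340],None,fx=2,fy=2,interpolation=2)
c=np.zeros((480,300,3),np.uint8);c[:240]=b
o=np.hstack([a,c])[...,::-1]; o=cv2.resize(o,(800,409));cv2.imwrite('pics/z.png',o)
E
```

```text
scene red [([548, 164, 12, 15, 135], [554.7, 170.6]), ([311, 184, 4, 4, 12], [312.7, 185.2]), ([395, 197, 40, 42, 1247], [414.0, 217.5]), ([294, 235, 4, 6, 10], [295.1, 237.4]), ([299, 234, 4, 7, 11], [301.0, 237.2]), ([289, 245, 19, 6, 25], [297.8, 248.2]), ([99, 322, 14, 10, 114], [105.9, 326.1]), ([347, 323, 11, 13, 105], [351.6, 328.6])]
yel [([290, 184, 15, 4, 15], [297.0, 184.9]), ([291, 188, 22, 11, 97], [301.8, 191.2]), ([286, 196, 31, 15, 143], [300.3, 205.7])]
top red [([407, 75, 10, 10, 68], [411.2, 79.5]), ([213, 91, 9, 9, 65], [217.4, 94.6]), ([122, 210, 41, 37, 1171], [141.9, 228.4]), ([245, 251, 5, 5, 8], [247.0, 253.1])]
yel [([242, 220, 33, 32, 413], [258.2, 235.5])]
```

View pics/z.png

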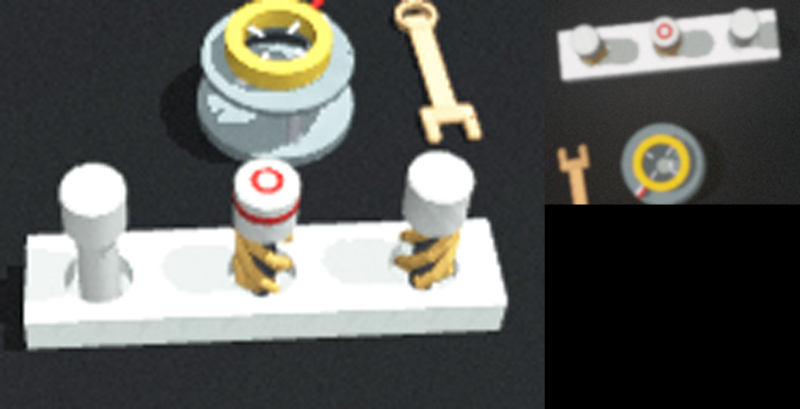

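```bash
python3 - <<'E'
from h import *
S=cam("scene");T=cam("top")
si=np.load('pics/scene.npy');ti=np.load('pics/top.npy')
# spindle ring centre
k=ti[150:172,250:272].astype(int);m=((k[...,0]-k[...,1])>40).astype(np.uint8);print(blobs(m,3))
p=cv2.findNonZero(m);(cu,cv_),_=cv2.minEnclosingCircle(p);ut=(cu+250,cv_+150)
us=(298.1,237.3)
x,e=tri([ray(S,*us),ray(T,*ut)]);print('spindle top',ut,x,e)
es=hull_ell(yellow(si),(284,182,36,32));et=hull_ell(yellow(ti),(240,218,37,36))
print(es,et);print('nut top@.074 T',onz(T,*et[0],.074))
print('nut scene',onz(S,*es[0],.070),tri([ray(S,*es[0]),ray(T,*et[0])]))
# cup: blob hull edges
for C,im,b in((S,si,(395,197,40,42)),(T,ti,(122,210,41,37))):
    print('cup',hull_ell(red(im),b))
# cup rim in scene: upper part of the blob
e=hull_ell(red(ti),(122,210,41,37));print(onz(T,*e[0],.06))
m=red(si);k=m[197:239,395:435];print([ (i+197,int(np.nonzero(w)[0].min())+395,int(np.nonzero(w)[0].max())+395) for i,w in enumerate(k) if w.any()][::3])
# rack: white mask in top
h=hsv(ti);w=((h[...,1]<60)&(h[...,2]>150)).astype(np.uint8)
for b in blobs(w,400):print(b)
c=max([c for c in cv2.findContours(w[130:200,185:345],0,2)[0]],key=cv2.contourArea)
rc=cv2.boxPoints(cv2.minAreaRect(c))+[185,130];q=np.array([onz(T,*z,.028)[:2] for z in rc]);print(q,q.mean(0),[np.linalg.norm(q[i]-q[i-1]) for i in range(4)])
E
```

```text
[([6, 4, 9, 9, 54], [10.0, 8.1])]
spindle top (260.0, 158.0) [0.63192496 0.04353534 0.11324738] [np.float64(0.0005679303656631356), np.float64(0.0005679303656631261)]
((301.19561767578125, 197.05380249023438), (26.996366500854492, 31.424053192138672), 93.6106185913086) ((258.2862854003906, 235.26905822753906), (32.347686767578125, 32.63949203491211), 58.398677825927734)
nut top@.074 T [0.4714725  0.05145664 0.074     ]
nut scene [0.47539739 0.05271815 0.07      ] (array([0.47193206, 0.05241339, 0.06658316]), [np.float64(0.0004646977604124605), np.float64(0.00046469776041245005)])
cup ((414.1654968261719, 217.556884765625), (38.48542022705078, 42.602081298828125), 24.11292839050293)
cup ((141.9343719482422, 228.4420166015625), (36.12926483154297, 40.979522705078125), 103.07610321044922)
[0.49268898 0.30636817 0.06      ]
[(197, 411, 416), (200, 404, 425), (203, 401, 429), (206, 400, 431), (209, 399, 433), (212, 398, 434), (215, 397, 433), (218, 397, 431), (221, 396, 430), (224, 395, 429), (227, 396, 428), (230, 397, 427), (233, 400, 425), (236, 404, 423)]
([26, 0, 534, 44, 19802], [281.6, 18.7])
([198, 145, 130, 42, 3438], [262.5, 165.6])
([540, 221, 20, 124, 1669], [550.8, 277.5])
[[ 0.65737336  0.19237476]
 [ 0.68133597 -0.09908036]
 [ 0.61017762 -0.10421726]
 [ 0.58635464  0.18507601]] [0.6338104  0.04353829] [np.float64(0.07139278792088857), np.float64(0.2924385299167212), np.float64(0.07134352143699772), np.float64(0.2902725101565316)]
```

The rib lean confirms that the middle red-ringed spindle is the left-hand one. The measured heights agree with the text. I'm moving above it, turning the tool so the fingers close across the rack.

Request:
{"api": "carry_out", "payload": {"plan": [{"rot":[0,0,-0.12],"xyz":[0.025,-0.018,0],"grip":0},{"rot":[0,0,-0.24],"xyz":[0.056,-0.041,0],"grip":0},{"rot":[0,0,-0.36],"xyz":[0.088,-0.064,0],"grip":0},{"rot":[0,0,-0.48],"xyz":[0.12,-0.088,0],"grip":0},{"rot":[0,0,-0.6],"xyz":[0.152,-0.111,0],"grip":0},{"rot":[0,0,-0.72],"xyz":[0.184,-0.134,0],"grip":0},{"rot":[0,0,-0.82],"xyz":[0.216,-0.158,0],"grip":0},{"rot":[0,0,-0.9],"xyz":[0.248,-0.181,0],"grip":0}]}}

```text
clock: 0.77
tool_pos: [0.3882, -0.3272, 0.2386]
eef_rot: [0.807, 0.59, -0.0, -0.0]
contact_force: [1.6, -0.1, -0.7]
opening: 1.001
finger_force: 0.0
```

```bash
cat >> h.py <<'E'
def go(x,y,z,yawdeg):
    s=r.get_state();A=R.from_quat(s["eef_rot"]).as_matrix()
    c,n=np.cos(np.radians(yawdeg)),np.sin(np.radians(yawdeg))
    B=np.array([[c,n,0],[n,-c,0],[0,0,-1]])
    print('t',s["clock"],'pos',s["tool_pos"].round(4),'yaw',np.degrees(np.arctan2(A[1,0],A[0,0])).round(2),'F',s["contact_force"].round(1),'open',round(s["opening"],3),'q',np.round(s["q"],2))
    print('xyz',(A.T@(np.array([x,y,z])-s["tool_pos"])).round(4),'rot',R.from_matrix(A.T@B).as_rotvec().round(4))
E
python3 -c "
from h import *
go(.632,.0435,.24,94.5)"
```

```text
t 0.7667 pos [ 0.3882 -0.3272  0.2386] yaw 72.34 F [ 1.6 -0.1 -0.7] open 1.001 q [ 0.89  0.56 -0.44  1.91  0.34  0.75 -0.05]
xyz [ 0.4272  0.1199 -0.0014] rot [-6.000e-04 -3.000e-04 -3.868e-01]
```

Request:
{"api": "carry_out", "payload": {"plan": [{"rot":[0,0,-0.05],"xyz":[0.035,0.01,0],"grip":0},{"rot":[0,0,-0.1],"xyz":[0.073,0.02,0],"grip":0},{"rot":[0,0,-0.15],"xyz":[0.112,0.031,0],"grip":0},{"rot":[0,0,-0.2],"xyz":[0.15,0.042,0],"grip":0},{"rot":[0,0,-0.24],"xyz":[0.188,0.053,0],"grip":0},{"rot":[0,0,-0.28],"xyz":[0.226,0.063,0],"grip":0},{"rot":[0,0,-0.32],"xyz":[0.264,0.074,0],"grip":0},{"rot":[0,0,-0.35],"xyz":[0.302,0.085,0],"grip":0}]}}

```text
clock: 1.43
tool_pos: [0.5621, -0.0663, 0.2384]
eef_rot: [0.693, 0.721, -0.0, -0.0]
contact_force: [0.3, -1.3, -0.2]
opening: 1.001
finger_force: 0.0
```

```bash
python3 -c "
from h import *
go(.632,.0435,.24,94.5)"
```

```text
t 1.4333 pos [ 0.5621 -0.0663  0.2384] yaw 92.23 F [ 0.3 -1.3 -0.2] open 1.001 q [ 0.33  0.64 -0.5   1.74  0.39  0.86 -0.3 ]
xyz [ 0.107   0.0741 -0.0017] rot [-0.0009  0.0003 -0.0396]
```

Request:
{"api": "carry_out", "payload": {"plan": [{"rot":[0,0,-0.01],"xyz":[0.03,0.021,0],"grip":0},{"rot":[0,0,-0.02],"xyz":[0.06,0.042,0],"grip":0},{"rot":[0,0,-0.03],"xyz":[0.085,0.06,0],"grip":0},{"rot":[0,0,-0.04],"xyz":[0.107,0.074,0],"grip":0},{"rot":[0,0,-0.04],"xyz":[0.107,0.074,0],"grip":0}]}}

```text
clock: 1.85
tool_pos: [0.6332, 0.0496, 0.2385]
eef_rot: [0.676, 0.737, 0.003, -0.001]
contact_force: [0.1, 0.6, 0.3]
opening: 0.997
finger_force: 0.0
```

```bash
python3 - <<'E'
from h import *
go(.632,.0435,.24,94.5)
s=r.get_state();im=r.snapshot("wrist");np.save('pics/w1.npy',im);cv2.imwrite('pics/w1.png',im[...,::-1])
C=cam("wrist",s)
for b in blobs(red(im),8):
    print(b,onz(C,*b[1],.112).round(4),onz(C,b[0][0]+b[0][2]/2-.5,b[0][1]+b[0][3]/2-.5,.112).round(4))
E
```

```text
t 1.85 pos [0.6332 0.0496 0.2385] yaw 94.87 F [0.1 0.6 0.3] open 0.997 q [ 0.12  0.74 -0.5   1.53  0.39  0.98 -0.4 ]
xyz [-0.0059 -0.0017 -0.0016] rot [ 0.0022 -0.0059  0.0065]
([449, 91, 26, 20, 408], [462.0, 100.7]) [0.7601 0.1383 0.112 ] [0.7596 0.1384 0.112 ]
([54, 132, 18, 14, 130], [62.1, 138.3]) [0.4611 0.0853 0.112 ] [0.4614 0.0851 0.112 ]
([263, 184, 8, 5, 10], [266.3, 186.0]) [0.6197 0.061  0.112 ] [0.6198 0.061  0.112 ]
([267, 198, 24, 22, 258], [278.3, 208.4]) [0.6308 0.043  0.112 ] [0.6309 0.043  0.112 ]
```

View pics/w1.png

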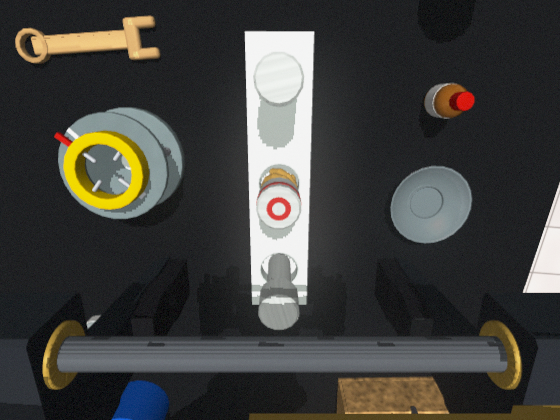

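The wrist view shows the red ring at (278,208), which gives (0.631, 0.043). That agrees with the two fixed cameras. The yellow ring is at (104,170).

```bash
python3 - <<'E'
from h import *
im=np.load('pics/w1.npy');s=r.get_state();C=cam("wrist",s)
e=hull_ell(yellow(im),(50,120,110,100));print(e,onz(C,*e[0],.074))
S=cam("scene");T=cam("top")
print(tri([ray(C,*e[0]),ray(T,258.29,235.27)]))
print(tri([ray(C,278.3,208.4),ray(T,260,158),ray(S,298.1,237.3)]))
go(.631,.043,.08,94.7)
E
```

```text
((104.40245819091797, 169.05625915527344), (77.28436279296875, 83.61141204833984), 122.34795379638672) [0.47148528 0.05089822 0.074     ]
(array([0.47156287, 0.05120783, 0.0744009 ]), [np.float64(0.0002444409562932686), np.float64(0.00024444095629326757)])
(array([0.63102226, 0.04230246, 0.11447056]), [np.float64(0.0030366672051236185), np.float64(0.0008613388770242387), np.float64(0.002302714385460647)])
t 1.9 pos [0.632  0.0458 0.2382] yaw 94.7 F [-0.   0.1 -0.4] open 1.0 q [ 0.12  0.73 -0.49  1.53  0.39  0.98 -0.4 ]
xyz [-0.0031 -0.0013  0.1582] rot [ 0.0001 -0.0025  0.    ]
```

Request:
{"api": "carry_out", "payload": {"plan": [{"rot":[0,0,0],"xyz":[-0.001,-0.001,0.02],"grip":0},{"rot":[0,0,0],"xyz":[-0.001,-0.001,0.045],"grip":0},{"rot":[0,0,0],"xyz":[-0.001,-0.001,0.07],"grip":0},{"rot":[0,0,0],"xyz":[-0.001,-0.001,0.095],"grip":0},{"rot":[0,0,0],"xyz":[-0.001,-0.001,0.11],"grip":0},{"rot":[0,0,0],"xyz":[-0.001,-0.001,0.12],"grip":0},{"rot":[0,0,0],"xyz":[-0.001,-0.001,0.12],"grip":0},{"rot":[0,0,0],"xyz":[-0.001,-0.001,0.12],"grip":0}]}}

```text
clock: 2.57
tool_pos: [0.6306, 0.0398, 0.1188]
eef_rot: [0.68, 0.733, -0.0, 0.0]
contact_force: [-0.7, 0.5, 0.6]
opening: 1.001
finger_force: 0.0
```

```bash
python3 - <<'E'
from h import *
go(.631,.043,.08,94.7)
s=r.get_state();im=r.snapshot("wrist");np.save('pics/w2.npy',im);cv2.imwrite('pics/w2.png',im[...,::-1])
C=cam("wrist",s)
for b in blobs(red(im),8):
    print(b,onz(C,b[0][0]+b[0][2]/2-.5,b[0][1]+b[0][3]/2-.5,.112).round(4))
E
```

```text
t 2.5667 pos [0.6306 0.0398 0.1188] yaw 94.36 F [-0.7  0.5  0.6] open 1.001 q [ 0.09  0.87 -0.42  1.63  0.48  0.74 -0.48]
xyz [0.0032 0.0007 0.0388] rot [-0.0005  0.0006 -0.006 ]
([550, 71, 10, 26, 197], [555.2, 84.4]) [0.7346 0.1333 0.112 ]
([250, 218, 69, 26, 226], [284.3, 224.8]) [0.6296 0.0607 0.112 ]
([264, 247, 41, 36, 759], [283.6, 264.2]) [0.631  0.0432 0.112 ]
```

Request:
{"api": "carry_out", "payload": {"plan": [{"rot":[0,0,0],"xyz":[0.003,0.001,0.012],"grip":0},{"rot":[0,0,0],"xyz":[0.003,0.001,0.026],"grip":0},{"rot":[0,0,0],"xyz":[0.003,0.001,0.0385],"grip":0},{"rot":[0,0,0],"xyz":[0.003,0.001,0.0385],"grip":0},{"rot":[0,0,0],"xyz":[0.003,0.001,0.0385],"grip":100},{"rot":[0,0,0],"xyz":[0.003,0.001,0.0385],"grip":180},{"rot":[0,0,0],"xyz":[0.003,0.001,0.0385],"grip":255},{"rot":[0,0,0],"xyz":[0.003,0.001,0.0385],"grip":255}], "squeeze": 30}}

```text
clock: 3.28
tool_pos: [0.632, 0.0438, 0.0809]
eef_rot: [0.679, 0.734, 0.001, 0.0]
contact_force: [0.1, 1.4, -0.2]
opening: 0.718
finger_force: 0.0
```

Request:
{"api": "carry_out", "payload": {"plan": [{"rot":[0,0,0],"xyz":[0,0,0],"grip":255},{"rot":[0,0,0],"xyz":[0,0,0],"grip":255},{"rot":[0,0,0],"xyz":[0,0,0],"grip":255},{"rot":[0,0,0],"xyz":[0,0,0],"grip":255}]}}

```text
clock: 3.62
tool_pos: [0.6315, 0.0437, 0.0804]
eef_rot: [0.679, 0.734, 0.0, 0.0]
contact_force: [-0.8, 0.6, 1.7]
opening: 0.426
finger_force: 30.2
```

```bash
python3 - <<'E'
from h import *
go(.631,.043,.08,94.7)
print(r.get_state()["finger_force"])
E
```

```text
t 3.6167 pos [0.6315 0.0437 0.0804] yaw 94.41 F [-0.8  0.6  1.7] open 0.426 q [ 0.07  0.93 -0.39  1.65  0.51  0.67 -0.51]
xyz [-0.0007 -0.0006  0.0004] rot [ 0.0002  0.0001 -0.005 ]
30.18946660682559
```

Request:
{"api": "carry_out", "payload": {"plan": [{"rot":[0,0,0],"xyz":[0,0,-0.008],"grip":255},{"rot":[0,0,0],"xyz":[0,0,-0.022],"grip":255},{"rot":[0,0,0],"xyz":[0,0,-0.042],"grip":255},{"rot":[0,0,0],"xyz":[0,0,-0.065],"grip":255},{"rot":[0,0,0],"xyz":[0,0,-0.088],"grip":255},{"rot":[0,0,0],"xyz":[0,0,-0.108],"grip":255},{"rot":[0,0,0],"xyz":[0,0,-0.12],"grip":255},{"rot":[0,0,0],"xyz":[0,0,-0.12],"grip":255}]}}

```text
clock: 4.28
tool_pos: [0.633, 0.0443, 0.2031]
eef_rot: [0.679, 0.734, 0.002, 0.002]
contact_force: [0.1, 0.1, -1.9]
opening: 0.423
finger_force: 30.0
```

```bash
python3 - <<'E'
from h import *
go(.4715,.051,.2,94.4)
E
```

```text
t 4.2833 pos [0.633  0.0443 0.2031] yaw 94.4 F [ 0.1  0.1 -1.9] open 0.423 q [ 0.11  0.77 -0.47  1.57  0.42  0.9  -0.43]
xyz [ 0.0191 -0.1605  0.0023] rot [ 0.005  -0.0005  0.    ]
```

Request:
{"api": "carry_out", "payload": {"plan": [{"rot":[0,0,0],"xyz":[0.002,-0.02,0],"grip":255},{"rot":[0,0,0],"xyz":[0.006,-0.05,0],"grip":255},{"rot":[0,0,0],"xyz":[0.01,-0.08,0],"grip":255},{"rot":[0,0,0],"xyz":[0.014,-0.11,0],"grip":255},{"rot":[0,0,0],"xyz":[0.017,-0.14,0],"grip":255},{"rot":[0,0,0],"xyz":[0.019,-0.155,0],"grip":255},{"rot":[0,0,0],"xyz":[0.019,-0.159,0],"grip":255},{"rot":[0,0,0],"xyz":[0.019,-0.159,0],"grip":255}]}}

```text
clock: 4.95
tool_pos: [0.4703, 0.0502, 0.1997]
eef_rot: [0.679, 0.734, -0.001, -0.0]
contact_force: [0.5, 0.1, -3.2]
opening: 0.421
finger_force: 30.0
```

Request:
{"api": "carry_out", "payload": {"plan": [{"rot":[0,0,0],"xyz":[0,0,0],"grip":255},{"rot":[0,0,0],"xyz":[0,0,0],"grip":255},{"rot":[0,0,0],"xyz":[0,0,0],"grip":255},{"rot":[0,0,0],"xyz":[0,0,0],"grip":255}]}}

```text
clock: 5.28
tool_pos: [0.4724, 0.0505, 0.2]
eef_rot: [0.68, 0.734, 0.0, 0.0]
contact_force: [0.3, 0.7, -3.3]
opening: 0.422
finger_force: 30.0
```

```bash
python3 - <<'E'
from h import *
go(.4715,.051,.2,94.4)
s=r.get_state();im=r.snapshot("wrist");np.save('pics/w3.npy',im)
b=r.snapshot("scene");np.save('pics/scene3.npy',b);
o=np.hstack([im[60:360,:400],cv2.resize(b[130:230,240:373],(400,300),interpolation=2)]);cv2.imwrite('pics/w3.png',o[...,::-1])
C=cam("wrist",s);e=hull_ell(yellow(im),(100,60,350,300));print(e,onz(C,*e[0],.074))
E
```

```text
t 5.2833 pos [0.4724 0.0505 0.2   ] yaw 94.38 F [ 0.3  0.7 -3.3] open 0.422 q [ 0.09  0.59 -0.46  2.04  0.45  0.61 -0.6 ]
xyz [ 0.0005 -0.0009  0.    ] rot [ 0.0006 -0.0003 -0.0004]
((325.7044982910156, 261.90576171875), (238.99864196777344, 418.04534912109375), 39.56792449951172) [ 0.51384478 -0.00160324  0.074     ]
```

View pics/w3.png

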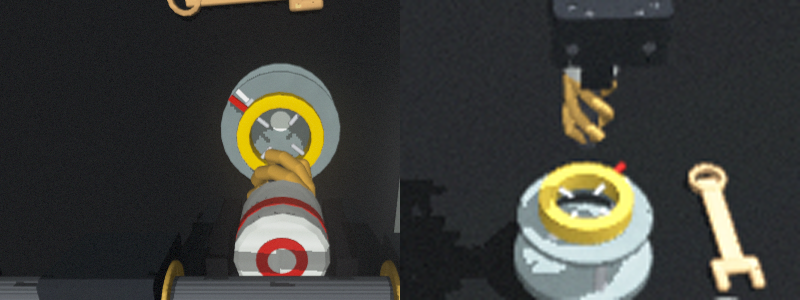

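The spindle hangs over the tester. The yellow ring is at about (281,192) in the full wrist frame, and the tip is at about scene (302,177). I'll check the tip position and the nut centre numerically.

```bash
python3 - <<'E'
from h import *
im=np.load('pics/w3.npy');sc=np.load('pics/scene3.npy')
s=r.get_state();C=cam("wrist",s);S=cam("scene")
h=hsv(im);print(h[170,281],h[190,242],h[235,285],h[240,270])
m=((h[...,0]>=24)&(h[...,0]<33)&(h[...,1]>200)&(h[...,2]>150)).astype(np.uint8)
for b in blobs(m,60):print(b)
k=np.zeros_like(m);k[140:215,225:335]=m[140:215,225:335]
hu=cv2.convexHull(cv2.findNonZero(k))[:,0];hu=hu[hu[:,1]<208]
e=cv2.fitEllipse(hu.astype(np.float32));print(e,onz(C,*e[0],.074))
e=hull_ell(yellow(sc),(284,182,36,32));print('scene',e,onz(S,*e[0],.0666))
def proj(c,X):
    p,o,A=c;x=A.T@(np.array(X)-o);return p["fx"]*x[0]/x[2]+p["cx"],p["fy"]*x[1]/x[2]+p["cy"]
t=s["tool_pos"]
for z in(.0,.072-.018,.072,.032-.072+.072):print(z,proj(S,t-[0,0,z]),proj(C,t-[0,0,z]))
hs=hsv(sc)[150:182,285:318];b=((hs[...,0]>8)&(hs[...,0]<30)&(hs[...,1]>100)&(hs[...,2]>60))
for i,w in enumerate(b):
    if w.any():print(i+150,np.nonzero(w)[0].min()+285,np.nonzero(w)[0].max()+285)
E
```

```text
[ 70  15 105] [ 26 255 230] [ 20 167 186] [30 12 63]
([237, 154, 87, 76, 2253], [279.1, 185.9])
((280.0411682128906, 196.245849609375), (84.56155395507812, 86.43399047851562), 97.65342712402344) [0.46994575 0.05370802 0.074     ]
scene ((301.2538146972656, 197.15298461914062), (27.293136596679688, 31.06631088256836), 91.42589569091797) [0.47222972 0.05300882 0.0666    ]
0.0 (np.float64(302.73140086724095), np.float64(150.55483289901824)) (np.float64(282.6885441697733), np.float64(277.7047238933326))
0.05399999999999999 (np.float64(301.6163947553212), np.float64(170.56888697008716)) (np.float64(282.450006552826), np.float64(233.91476899123577))
0.072 (np.float64(301.2658913858664), np.float64(176.86032637420203)) (np.float64(282.39404610941756), np.float64(223.64173396842708))
0.032 (np.float64(302.05878366363845), np.float64(162.6281273304306)) (np.float64(282.53187480079254), np.float64(248.94387396951535))
155 294 295
156 294 296
157 294 311
158 294 311
159 294 311
160 295 310
161 294 308
162 294 307
163 295 307
164 294 308
165 294 309
166 294 310
167 294 310
168 294 310
169 294 310
170 294 308
171 294 308
172 294 306
173 295 306
174 295 307
175 296 307
176 298 306
177 300 301
```

The spindle hangs upright and the tip matches the prediction. The nut is at about (0.471, 0.052). I'm lowering into it slowly.

Request:
{"api": "carry_out", "payload": {"plan": [{"rot":[0,0,0],"xyz":[0.0015,-0.001,0.01],"grip":255},{"rot":[0,0,0],"xyz":[0.0015,-0.001,0.025],"grip":255},{"rot":[0,0,0],"xyz":[0.0015,-0.001,0.038],"grip":255},{"rot":[0,0,0],"xyz":[0.0015,-0.001,0.045],"grip":255},{"rot":[0,0,0],"xyz":[0.0015,-0.001,0.05],"grip":255},{"rot":[0,0,0],"xyz":[0.0015,-0.001,0.055],"grip":255},{"rot":[0,0,0],"xyz":[0.0015,-0.001,0.059],"grip":255},{"rot":[0,0,0],"xyz":[0.0015,-0.001,0.062],"grip":255}]}}

```text
clock: 6.05
tool_pos: [0.4707, 0.0519, 0.1381]
eef_rot: [0.679, 0.734, 0.0, 0.0]
contact_force: [-0.6, 0.7, -2.7]
opening: 0.422
finger_force: 30.0
```

Request:
{"api": "carry_out", "payload": {"plan": [{"rot":[0,0,0],"xyz":[0,0,0.002],"grip":255},{"rot":[0,0,0],"xyz":[0,0,0.004],"grip":255},{"rot":[0,0,0],"xyz":[0,0,0.006],"grip":255},{"rot":[0,0,0],"xyz":[0,0,0.008],"grip":255},{"rot":[0,0,0],"xyz":[0,0,0.01],"grip":255},{"rot":[0,0,0],"xyz":[0,0,0.012],"grip":255},{"rot":[0,0,0],"xyz":[0,0,0.014],"grip":255},{"rot":[0,0,0],"xyz":[0,0,0.016],"grip":255}]}}

```text
clock: 6.72
tool_pos: [0.4705, 0.0519, 0.122]
eef_rot: [0.679, 0.734, 0.0, 0.0]
contact_force: [0.4, -0.6, -1.8]
opening: 0.424
finger_force: 30.0
```

```bash
python3 - <<'E'
from h import *
go(.471,.052,.084,94.4)
b=r.snapshot("top")
h=red(b)[215:262,235:285];print([(x[0][0]+235,x[0][1]+215,x[0][4]) for x in blobs(h,3)])
E
```

```text
t 6.7167 pos [0.4705 0.0519 0.122 ] yaw 94.41 F [ 0.4 -0.6 -1.8] open 0.424 q [-0.    0.72 -0.32  2.11  0.57  0.4  -0.71]
xyz [0.0001 0.0005 0.038 ] rot [0.0002 0.0001 0.0002]
[]
```

Request:
{"api": "carry_out", "payload": {"plan": [{"rot":[0,0,0],"xyz":[0,0,0.002],"grip":255},{"rot":[0,0,0],"xyz":[0,0,0.005],"grip":255},{"rot":[0,0,0],"xyz":[0,0,0.008],"grip":255},{"rot":[0,0,0],"xyz":[0,0,0.011],"grip":255},{"rot":[0,0,0],"xyz":[0,0,0.014],"grip":255},{"rot":[0,0,0],"xyz":[0,0,0.016],"grip":255},{"rot":[0,0,0],"xyz":[0,0,0.018],"grip":255},{"rot":[0,0,0],"xyz":[0,0,0.02],"grip":255}]}}

```text
clock: 7.43
tool_pos: [0.4704, 0.0519, 0.102]
eef_rot: [0.679, 0.734, -0.0, 0.0]
contact_force: [0.7, -0.5, -2.8]
opening: 0.425
finger_force: 30.0
```

```bash
python3 - <<'E'
from h import *
go(.471,.052,.084,94.4)
a=r.snapshot("scene");w=r.snapshot("wrist");o=np.hstack([cv2.resize(a[130:230,240:373],(400,300),interpolation=2),w[60:360,80:480]]);cv2.imwrite('pics/p1.png',o[...,::-1])
E
```

```text
t 7.4333 pos [0.4704 0.0519 0.102 ] yaw 94.41 F [ 0.7 -0.5 -2.8] open 0.425 q [-0.03  0.75 -0.28  2.13  0.6   0.34 -0.74]
xyz [0.     0.0006 0.018 ] rot [0.     0.0001 0.0003]
```

View pics/p1.png

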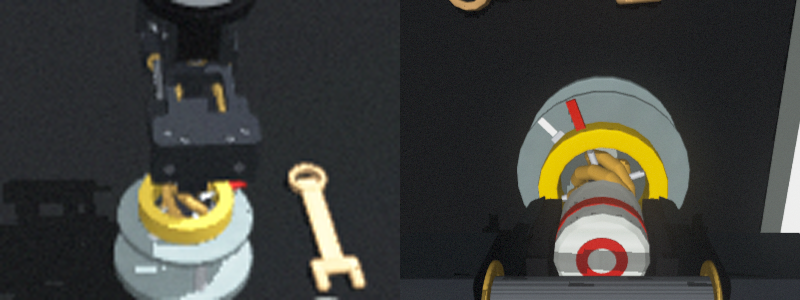

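The red pointer (wrist crop about (575,112)) has moved clockwise from the white mark (550,128). The spindle goes in freely, so I'm continuing down to the disc.

Request:
{"api": "carry_out", "payload": {"plan": [{"rot":[0,0,0],"xyz":[0,0,0.002],"grip":255},{"rot":[0,0,0],"xyz":[0,0,0.005],"grip":255},{"rot":[0,0,0],"xyz":[0,0,0.008],"grip":255},{"rot":[0,0,0],"xyz":[0,0,0.011],"grip":255},{"rot":[0,0,0],"xyz":[0,0,0.0135],"grip":255},{"rot":[0,0,0],"xyz":[0,0,0.0155],"grip":255},{"rot":[0,0,0],"xyz":[0,0,0.017],"grip":255},{"rot":[0,0,0],"xyz":[0,0,0.0175],"grip":255}]}}

```text
clock: 8.2
tool_pos: [0.4703, 0.0519, 0.0844]
eef_rot: [0.679, 0.734, -0.0, -0.0]
contact_force: [0.2, -0.5, -2.0]
opening: 0.421
finger_force: 30.0
```

Request:
{"api": "carry_out", "payload": {"plan": [{"rot":[0,0,0],"xyz":[0,0,0.0003],"grip":255},{"rot":[0,0,0],"xyz":[0,0,0.0006],"grip":255},{"rot":[0,0,0],"xyz":[0,0,0.0006],"grip":255},{"rot":[0,0,0],"xyz":[0,0,0.0006],"grip":255}]}}

```text
clock: 8.53
tool_pos: [0.4704, 0.0519, 0.0843]
eef_rot: [0.679, 0.734, 0.0, 0.0]
contact_force: [-0.3, 0.2, -0.6]
opening: 0.421
finger_force: 30.0
```

Request:
{"api": "carry_out", "payload": {"plan": [{"rot":[0,0,0],"xyz":[0,0,0.0004],"grip":255},{"rot":[0,0,0],"xyz":[0,0,0.0008],"grip":255},{"rot":[0,0,0],"xyz":[0,0,0.0008],"grip":255},{"rot":[0,0,0],"xyz":[0,0,0.0008],"grip":255}]}}

```text
clock: 8.87
tool_pos: [0.4705, 0.0519, 0.0842]
eef_rot: [0.679, 0.734, 0.0, 0.0]
contact_force: [-1.0, 0.1, 9.3]
opening: 0.421
finger_force: 30.0
```

```bash
python3 - <<'E'
from h import *
go(.4705,.052,.2,94.4)
w=r.snapshot("wrist");cv2.imwrite('pics/p2.png',w[60:360,80:480][...,::-1])
E
```

```text
t 8.8667 pos [0.4705 0.0519 0.0842] yaw 94.42 F [-1.   0.1  9.3] open 0.421 q [-0.06  0.78 -0.24  2.14  0.63  0.29 -0.76]
xyz [ 0.      0.0002 -0.1158] rot [0.0009 0.0004 0.0003]
```

View pics/p2.png

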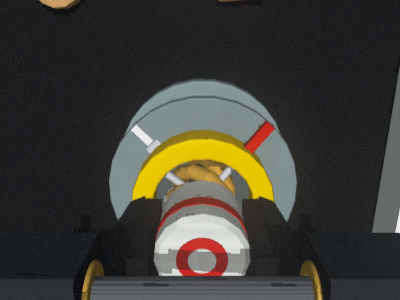

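The tip is on the disc (contact force up to 9 N). The red pointer is at about (260,137) against the white mark at (143,137), about 1.5 rad clockwise. I'm drawing it straight out.

Request:
{"api": "carry_out", "payload": {"plan": [{"rot":[0,0,0],"xyz":[0,0,-0.003],"grip":255},{"rot":[0,0,0],"xyz":[0,0,-0.007],"grip":255},{"rot":[0,0,0],"xyz":[0,0,-0.012],"grip":255},{"rot":[0,0,0],"xyz":[0,0,-0.017],"grip":255},{"rot":[0,0,0],"xyz":[0,0,-0.022],"grip":255},{"rot":[0,0,0],"xyz":[0,0,-0.027],"grip":255},{"rot":[0,0,0],"xyz":[0,0,-0.032],"grip":255},{"rot":[0,0,0],"xyz":[0,0,-0.037],"grip":255}]}}

```text
clock: 9.58
tool_pos: [0.4704, 0.0518, 0.1209]
eef_rot: [0.679, 0.734, 0.0, 0.0]
contact_force: [0.5, 0.6, -1.7]
opening: 0.418
finger_force: 30.0
```

Request:
{"api": "carry_out", "payload": {"plan": [{"rot":[0,0,0],"xyz":[0,0,-0.005],"grip":255},{"rot":[0,0,0],"xyz":[0,0,-0.01],"grip":255},{"rot":[0,0,0],"xyz":[0,0,-0.018],"grip":255},{"rot":[0,0,0],"xyz":[0,0,-0.03],"grip":255},{"rot":[0,0,0],"xyz":[0,0,-0.045],"grip":255},{"rot":[0,0,0],"xyz":[0,0,-0.06],"grip":255},{"rot":[0,0,0],"xyz":[0,0,-0.075],"grip":255},{"rot":[0,0,0],"xyz":[0,0,-0.08],"grip":255}]}}

```text
clock: 10.25
tool_pos: [0.4712, 0.0522, 0.2024]
eef_rot: [0.679, 0.734, 0.001, 0.001]
contact_force: [-0.4, 0.6, -1.5]
opening: 0.419
finger_force: 30.0
```

```bash
python3 - <<'E'
from h import *
go(.4927,.306,.2,120)
E
```

```text
t 10.25 pos [0.4712 0.0522 0.2024] yaw 94.41 F [-0.4  0.6 -1.5] open 0.419 q [ 0.09  0.58 -0.47  2.04  0.45  0.61 -0.6 ]
xyz [0.2514 0.041  0.0026] rot [ 3.000e-03  3.000e-04 -4.467e-01]
```

Request:
{"api": "carry_out", "payload": {"plan": [{"rot":[0,0,0],"xyz":[0.02,0.003,0],"grip":255},{"rot":[0,0,0],"xyz":[0.055,0.009,0],"grip":255},{"rot":[0,0,0],"xyz":[0.09,0.015,0],"grip":255},{"rot":[0,0,0],"xyz":[0.125,0.02,0],"grip":255},{"rot":[0,0,0],"xyz":[0.16,0.026,0],"grip":255},{"rot":[0,0,0],"xyz":[0.185,0.03,0],"grip":255},{"rot":[0,0,0],"xyz":[0.195,0.032,0],"grip":255},{"rot":[0,0,0],"xyz":[0.195,0.032,0],"grip":255}]}}

```text
clock: 10.92
tool_pos: [0.4867, 0.2522, 0.2002]
eef_rot: [0.678, 0.735, 0.001, -0.001]
contact_force: [-0.0, 0.4, -2.7]
opening: 0.423
finger_force: 30.0
```

Request:
{"api": "carry_out", "payload": {"plan": [{"rot":[0,0,0],"xyz":[0,0,0],"grip":255},{"rot":[0,0,0],"xyz":[0,0,0],"grip":255},{"rot":[0,0,0],"xyz":[0,0,0],"grip":255}]}}

```text
clock: 11.17
tool_pos: [0.4874, 0.246, 0.2]
eef_rot: [0.68, 0.733, -0.001, 0.001]
contact_force: [0.6, -0.1, -2.4]
opening: 0.424
finger_force: 30.0
```

```bash
python3 - <<'E'
from h import *
s=r.get_state();im=r.snapshot("wrist");np.save('pics/w4.npy',im);cv2.imwrite('pics/w4.png',im[...,::-1])
C=cam("wrist",s)
for b in blobs(red(im),200):
    x,y,w,h,_=b[0];e=hull_ell(red(im),(x,y,w,h));print(b,e,onz(C,*e[0],.06).round(4))
go(.4927,.306,.2,94.4)
E
```

```text
([249, 67, 94, 100, 7125], [295.5, 115.2]) ((295.3720703125, 116.6596450805664), (92.68065643310547, 101.07801055908203), 5.2730841636657715) [0.4928 0.311  0.06  ]
([238, 257, 89, 35, 531], [280.8, 267.1]) ((281.50677490234375, 297.3756103515625), (81.10794830322266, 89.56946563720703), 90.90914154052734) [0.494  0.1468 0.06  ]
([257, 298, 51, 38, 981], [281.6, 316.6]) ((281.55645751953125, 319.8344421386719), (43.66348648071289, 50.73044204711914), 90.0238037109375) [0.4959 0.1222 0.06  ]
t 11.2167 pos [0.4875 0.2464 0.2001] yaw 94.25 F [ 0.6  0.1 -2.9] open 0.42 q [-0.29  0.66 -0.44  1.84  0.41  0.73 -0.88]
xyz [0.0591 0.0096 0.    ] rot [-0.0005  0.0019 -0.0026]
```

View pics/w4.png

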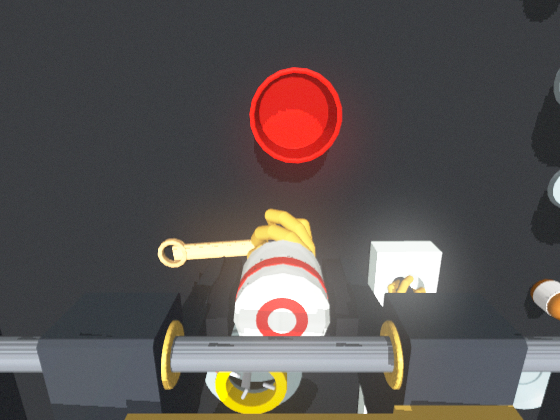

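The cup's rim is centred at (295,117), giving (0.493, 0.309–0.311). The right-hand spindle is still in the rack (right edge, about (405,285)). I'm moving over the cup and lowering.

Request:
{"api": "carry_out", "payload": {"plan": [{"rot":[0,0,0],"xyz":[0.02,0.003,0],"grip":255},{"rot":[0,0,0],"xyz":[0.045,0.007,0],"grip":255},{"rot":[0,0,0],"xyz":[0.0635,0.01,0],"grip":255},{"rot":[0,0,0],"xyz":[0.0635,0.01,0],"grip":255},{"rot":[0,0,0],"xyz":[0.0635,0.01,0.01],"grip":255},{"rot":[0,0,0],"xyz":[0.0635,0.01,0.025],"grip":255},{"rot":[0,0,0],"xyz":[0.0635,0.01,0.04],"grip":255},{"rot":[0,0,0],"xyz":[0.0635,0.01,0.05],"grip":255}]}}

```text
clock: 11.88
tool_pos: [0.4921, 0.3097, 0.1483]
eef_rot: [0.68, 0.733, -0.002, 0.001]
contact_force: [0.4, -0.4, -3.3]
opening: 0.423
finger_force: 30.0
```

```bash
python3 - <<'E'
from h import *
go(.493,.3095,.0785,94.4)
E
```

```text
t 11.8833 pos [0.4921 0.3097 0.1483] yaw 94.28 F [ 0.4 -0.4 -3.3] open 0.423 q [-0.42  0.78 -0.39  1.77  0.44  0.69 -0.98]
xyz [-0.      0.001   0.0698] rot [-0.0022  0.0035 -0.0021]
```

Request:
{"api": "carry_out", "payload": {"plan": [{"rot":[0,0,0],"xyz":[0,0.001,0.01],"grip":255},{"rot":[0,0,0],"xyz":[0,0.001,0.025],"grip":255},{"rot":[0,0,0],"xyz":[0,0.001,0.04],"grip":255},{"rot":[0,0,0],"xyz":[0,0.001,0.055],"grip":255},{"rot":[0,0,0],"xyz":[0,0.001,0.064],"grip":255},{"rot":[0,0,0],"xyz":[0,0.001,0.068],"grip":255},{"rot":[0,0,0],"xyz":[0,0.001,0.07],"grip":255},{"rot":[0,0,0],"xyz":[0,0.001,0.071],"grip":255}]}}

```text
clock: 12.55
tool_pos: [0.4937, 0.3129, 0.0794]
eef_rot: [0.679, 0.734, 0.0, 0.0]
contact_force: [0.3, 0.2, -1.6]
opening: 0.424
finger_force: 30.0
```

Request:
{"api": "carry_out", "payload": {"plan": [{"rot":[0,0,0],"xyz":[0,0,0],"grip":255},{"rot":[0,0,0],"xyz":[0,0,0],"grip":255}]}}

```text
clock: 12.72
tool_pos: [0.4938, 0.3132, 0.08]
eef_rot: [0.679, 0.734, 0.001, 0.0]
contact_force: [-0.1, -0.3, -2.2]
opening: 0.424
finger_force: 30.0
```

Request:
{"api": "carry_out", "payload": {"plan": [{"rot":[0,0,0],"xyz":[-0.003,0,0.001],"grip":255},{"rot":[0,0,0],"xyz":[-0.003,0,0.002],"grip":255},{"rot":[0,0,0],"xyz":[-0.003,0,0.0025],"grip":255},{"rot":[0,0,0],"xyz":[-0.003,0,0.0025],"grip":255},{"rot":[0,0,0],"xyz":[-0.003,0,0.0025],"grip":255}]}}

```text
clock: 13.13
tool_pos: [0.4939, 0.31, 0.0773]
eef_rot: [0.679, 0.734, 0.0, 0.0]
contact_force: [-0.7, 0.1, 3.2]
opening: 0.422
finger_force: 30.0
```

Its tip touches the cup floor (+5 N change in force). I'm releasing slowly, then rising.

Request:
{"api": "carry_out", "payload": {"plan": [{"rot":[0,0,0],"xyz":[0,0,0],"grip":140},{"rot":[0,0,0],"xyz":[0,0,0],"grip":120},{"rot":[0,0,0],"xyz":[0,0,0],"grip":100},{"rot":[0,0,0],"xyz":[0,0,0],"grip":60},{"rot":[0,0,0],"xyz":[0,0,0],"grip":0},{"rot":[0,0,0],"xyz":[0,0,0],"grip":0},{"rot":[0,0,0],"xyz":[0,0,0],"grip":0},{"rot":[0,0,0],"xyz":[0,0,0],"grip":0}]}}

```text
clock: 13.8
tool_pos: [0.4936, 0.31, 0.0768]
eef_rot: [0.679, 0.734, -0.0, 0.0]
contact_force: [0.1, -0.3, 0.0]
opening: 0.953
finger_force: 0.0
```

Request:
{"api": "carry_out", "payload": {"plan": [{"rot":[0,0,0],"xyz":[0,0,0],"grip":0},{"rot":[0,0,0],"xyz":[0,0,0],"grip":0},{"rot":[0,0,0],"xyz":[0,0,-0.01],"grip":0},{"rot":[0,0,0],"xyz":[0,0,-0.03],"grip":0},{"rot":[0,0,0],"xyz":[0,0,-0.06],"grip":0},{"rot":[0,0,0],"xyz":[0,0,-0.09],"grip":0},{"rot":[0,0,0],"xyz":[0,0,-0.12],"grip":0},{"rot":[0,0,0],"xyz":[0,0,-0.14],"grip":0}]}}

```text
clock: 14.47
tool_pos: [0.4942, 0.3107, 0.2204]
eef_rot: [0.679, 0.734, 0.002, 0.0]
contact_force: [0.0, -0.2, 0.1]
opening: 1.001
finger_force: 0.0
```

Request:
{"api": "carry_out", "payload": {"plan": [{"rot":[0,0,0],"xyz":[0,0,-0.01],"grip":0},{"rot":[0,0,0],"xyz":[0,0,-0.01],"grip":0},{"rot":[0,0,0],"xyz":[0,0,-0.01],"grip":0},{"rot":[0,0,0],"xyz":[0,0,-0.01],"grip":0}]}}

```text
clock: 14.8
tool_pos: [0.4929, 0.3091, 0.2254]
eef_rot: [0.679, 0.734, -0.001, -0.0]
contact_force: [0.2, 0.3, 0.3]
opening: 0.999
finger_force: 0.0
```

```bash
python3 - <<'E'
from h import *
s=r.get_state();print(s["clock"],s["tool_pos"],s["contact_force"],s["opening"],np.abs(s["qd"]).max())
a=r.snapshot("scene");w=r.snapshot("wrist");o=np.hstack([cv2.resize(a[130:305,220:453],(400,300),interpolation=2),w[60:360,80:480]]);cv2.imwrite('pics/f.png',o[...,::-1])
E
```

```text
14.8 [0.49292415 0.30911649 0.22539868] [0.158139   0.28215939 0.26376427] 0.999366376693885 0.010942862686388239
```

View pics/f.png

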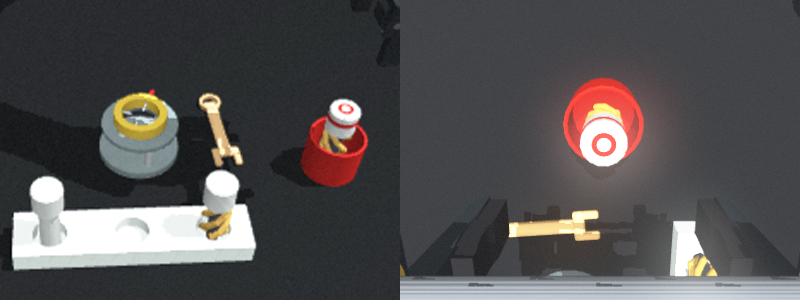

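The left-hand spindle stands in the red cup, the right-hand one and the pin are still in the rack, and the gripper is clear and at rest.

```bash
python3 -c "
from plant import r
print(r.finish_job())"
```

```text
the job is handed in; nothing more can be done
None
```

The left-hand spindle turned the test nut about 1.5 rad clockwise with its tip on the base disc; it now stands in the red cup, the right-hand one is still in the rack, and the job was handed in at about 15 s.

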